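Prop up the dop rack on its over-centre leg

ROBOT

A 6-joint arm with a two-finger parallel gripper is mounted at the origin on a cart in front of the work surface, level with it; the furniture and walls round the work are solid. World frame = base frame: x ahead of the robot, y to its left, z up, the work surface at z = 0. Lengths are in m, angles in rad, forces in N, time in s.
With the tool pointing down it reaches from about 0.375 to 0.975 m from the base axis. Payload 3.8 kg.
Tool frame: the origin (TCP) lies midway between the tips of the shut fingers; the grasp point (between the pads) lies 19 mm behind it; x points along the fingers, y is the direction in which the jaws open and shut, and the axes are right-handed (so a half turn about x gives the same grasp; the last joint's range is limited). The gripper opens to 88 mm and grips with 3 to 60 N. Pads are 18 mm wide; open, the fingers measure 123 mm over their backs; the gripper's body (75 mm by 187 mm) begins 45 mm behind the grasp point.
Start: joints at [-1.158, 0.264, 1.604, -0, 1.274, -0.037], TCP at [0.293, -0.608, 0.239] pointing down, gripper open.
Joint ranges: [-2.63, 2.63], [-0.94, 2.18], [0.31, 2.57], [-1.31, 4.45], [0, 2.66], [-2.55, 2.55]. Speed limits (rad/s): [2.57, 2.57, 3.14, 3.14, 3.14, 3.14].

INTERFACE

Orientations are given as a rotation vector (axis times angle).
In Python, from cell import manip, inverse_kinematics, cams, order gives the robot as it stands. Calls block until the motion is done:
- manip.move_pose(position, orientation): joint-space move of the TCP to a pose.
- manip.move_linear(position, rate=0.15, rot=None): straight line of the TCP; rot=None keeps the orientation; rate is the mean speed in m/s.
- manip.set_joints(angles): joint-space move.
- manip.set_gripper(opening, force=None): finger opening in m; force is the grip in N (None keeps the last); returns when the fingers have stopped.
- manip.dwell(seconds).
- inverse_kinematics(position, orientation): joint angles nearest the present ones, or None.
- manip.state(): the state.
- cams.capture(name): name is "scene" or "side" or "wrist"; returns a dict with "image" (400x640x3 uint8, blue, green, red), "z_map" (400x640 float32, m along the optical axis (not along the pixel's ray), 0 where there is no reading), "intrinsics" (3x3 intrinsics, pixels), "position" and "orientation" of the camera in the world; the wrist camera has in their place "T_tool_cam" (4x4, takes a point from camera to tool coordinates, whose origin is the TCP and whose axes are the tool frame's). Camera axes: x right, y down, z forward; pixel columns grow to the right and rows downward; lengths in m; the calibration is good to about 2 mm. A picture is of the moment at which its call begins: read the wrist's pose just before it.
A pose or a line that the arm cannot do raises manip.IKError and nothing moves.
- order.close_job(): hands the job in, once; it reports no verdict.
The state is a dict: "clock": time; "joint_pos": joint angles; "joint_velocities": joint speeds; "tau": joint torques, N m; "tool_pos": TCP position; "tcp_rot": TCP orientation; "contact_force": force on the tool from outside, world axes, zero at the start; "moment": the same for the moment, N m; "gripper_width": finger opening in m.
Only numpy, scipy, OpenCV 4.12 (cv2) and the standard library are available. Lean on these libraries where they do the work, as an engineer would, in place of code of your own. Each camera call takes 0.05 s, during which the arm holds its last target.

TASK

Two tilting bench stands lie flat on the table, each with a red-knobbed lever that swings a spring-loaded prop leg under its deck. On the stand that carries the wooden dop rack with the coloured stones, swing the lever away over its dead centre until the leg locks, so that the rack stands tilted on its leg. Leave the stand with the pocket scale folded flat.

Things in the scene. Friction and masses are not known exactly. Their poses are not given: they have to be found in the camera images.
- rack_stand: Fixed grey stand (base 120 x 168 x 10 mm); its aluminium deck bears a maple block with brass dop sticks tipped with coloured stones, tops 126 mm up, 160 propped. Origin: on the table under the deck's middle; x runs from the deck's hinged front edge to its rear edge, z up. Deck 126 mm wide in y. Beside it, in the plane y = +92 mm, a lever (8 mm rod) with a 22 mm red ball knob turns about a y axis.
- rack_leg (a joint): Lever and leg of the rack stand, one rigid piece: 0 rad folded, 1.57 locked at its stop. Knob centre in the stand's frame: x = 32 + 90 sin(q - 0.611), y = 92, z = 26 + 90 cos(q - 0.611) mm, so the lever leans 35 degrees to -x at 0 and 55 degrees to +x at 1.57. Below about 0.8 a spring pulls it back to 0, beyond about 1.1 (over-centre) on to 1.57. The knob needs a push of up to about 14 N.
- rack_deck (a joint): Tilt of the rack stand's deck in rad: 0 flat, underside 44 mm up; the leg's roller lifts its rear edge to about 0.44 on the way and leaves it standing at about 0.34 when the leg is locked.
- scale_leg (a joint): The same lever joint on the other, identical stand, about 20 cm away, whose deck bears a black pocket scale instead (0 folded, 1.57 locked). It is to stay folded.

How it is judged:
At the end, for the whole second after the job is handed in: The rack stand's leg is past over-centre and locked (joint above 1.4 of 1.57 rad), its deck stands at rest on the leg (tilt 0.26 to 0.40 rad), and the scale stand's leg is folded (below 0.2 rad) (value of joint rack_leg above 1.4 rad and value of joint rack_deck between 0.26 and 0.4 rad and velocity of joint rack_deck between -0.05 and 0.05 rad/s and value of joint scale_leg below 0.2 rad); the robot touches nothing.
It fails at once if the scale's stand is propped up (its leg swung beyond 0.6 rad) (value of joint scale_leg above 0.6 rad).
It also fails if it takes over 35 s, if anything falls off the work surface, if the arm or the gripper's body presses on something with over 40 N, if the wrist force passes 120 N, or if a joint passes its speed limit or range.

## Working session

There is one attempt and no reset: what is moved stays moved. The work goes in short steps, each a Python script; the robot and the scene stay as the last script left them, time stands still between calls to the robot, and variables do not carry over. Pictures are saved under pics/ and viewed, and the job is handed in when it is done.

```bash
ls; mkdir -p pics; python3 - <<'E'
from cell import manip, cams
import cv2,numpy as np
for n in ("scene","side"):
    c=cams.capture(n); cv2.imwrite(f"pics/{n}0.png",c["image"]); np.savez(f"{n}0.npz",**c)
    print(n,c["intrinsics"],c["position"],c["orientation"])
s=manip.state(); print(s["clock"],s["tool_pos"],s["tcp_rot"])
E
```

```text
pics
scene [[402.69729313   0.         318.12183267]
 [  0.         402.69729313 198.79909731]
 [  0.           0.           1.        ]] [0.19221044 0.60162966 0.73064782] [-0.81155956  2.67165937 -0.96341434]
side [[407.93072483   0.         319.1564651 ]
 [  0.         407.93072483 198.1084715 ]
 [  0.           0.           1.        ]] [ 0.35478932 -0.57422821  0.53368042] [-2.15848093  0.21432486 -0.117616  ]
0.1 [ 0.29323894 -0.60727007  0.23752891] [ 1.97227268  0.45327422 -1.97297597]
```

View pics/scene0.png

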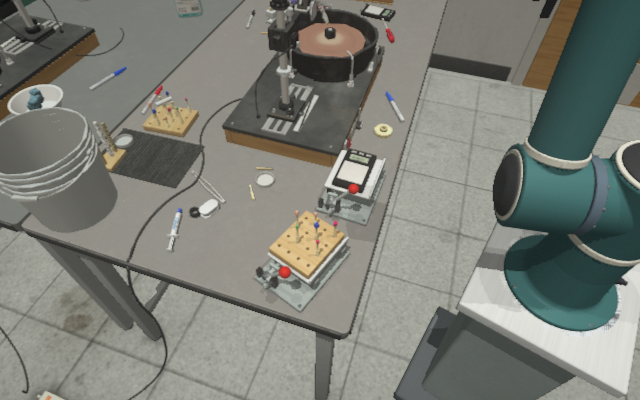

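View pics/side0.png

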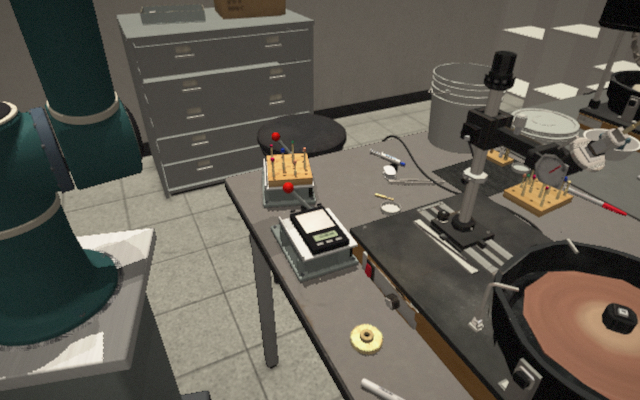

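The scene view shows the rack stand at about (305,250) with its knob at (285,272). The scale stand is at about (355,180), knob (353,188). In the side view the knobs are at (276,136) for the rack and (288,187) for the scale.

```bash
cat > h.py <<'E'
import numpy as np,cv2
from scipy.spatial.transform import Rotation as R
def load(n): return dict(np.load(n))
def cloud(c):
    z=c["z_map"];K=c["intrinsics"];v,u=np.mgrid[:z.shape[0],:z.shape[1]]
    p=np.stack([(u-K[0,2])*z/K[0,0],(v-K[1,2])*z/K[1,1],z],-1)
    return p@R.from_rotvec(c["orientation"]).as_matrix().T+c["position"]
def ray(c,u,v):
    K=c["intrinsics"];d=np.array([(u-K[0,2])/K[0,0],(v-K[1,2])/K[1,1],1]);d=R.from_rotvec(c["orientation"]).as_matrix()@d
    return c["position"],d/np.linalg.norm(d)
def tri(r1,r2):
    A=np.zeros((3,3));b=np.zeros(3)
    for o,d in(r1,r2):
        P=np.eye(3)-np.outer(d,d);A+=P;b+=P@o
    x=np.linalg.solve(A,b);return x,[np.linalg.norm((np.eye(3)-np.outer(d,d))@(x-o)) for o,d in(r1,r2)]
E
python3 - <<'E'
from h import *
cs={n:load(n+"0.npz") for n in("scene","side")}
cen={}
for n,c in cs.items():
    im=c["image"].astype(int);m=((im[...,2]>140)&(im[...,1]<70)&(im[...,0]<70)).astype(np.uint8)
    k,l,st,ce=cv2.connectedComponentsWithStats(m)
    P=cloud(c)
    for i in range(1,k):
        if st[i,4]>25: print(n,ce[i],st[i],np.median(P[l==i],0).round(3))
    x0,y0,x1,y1=(240,140,400,310) if n=="scene" else (220,120,370,290)
    cv2.imwrite(f"pics/{n}_crop.png",cv2.resize(c["image"][y0:y1,x0:x1],None,fx=3.5,fy=3.5,interpolation=cv2.INTER_CUBIC))
E
```

```text
scene [389.53333333  34.66666667] [386  29   8  12  45] [ 0.714 -0.641  0.018]
scene [353.16176471 187.91176471] [349 184  10   9  68] [0.428 0.106 0.107]
scene [284.20212766 271.63829787] [279 267  12  11  94] [0.43  0.341 0.108]
side [274.89285714 134.14285714] [272 132   7   5  28] [0.431 0.332 0.106]
side [287.45454545 185.10909091] [283 182  10   7  55] [0.43  0.097 0.106]
side [613.25301205 207.98795181] [603 203  24  12  83] [1.143 0.021 0.009]
```

View pics/scene_crop.png

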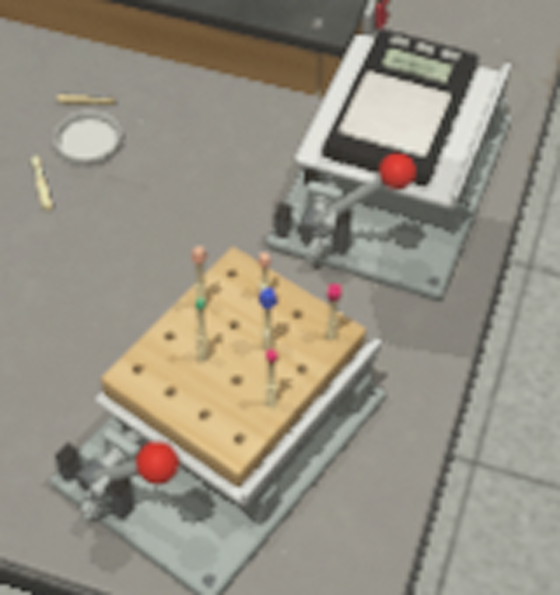

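View pics/side_crop.png

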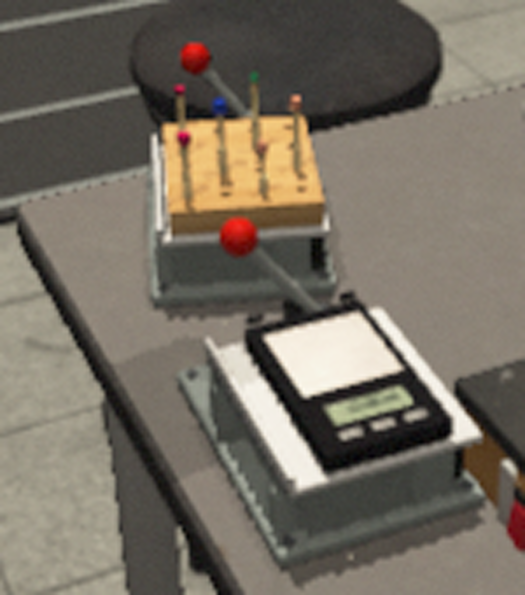

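```bash
python3 - <<'E'
from h import *
c=load("scene0.npz");s=load("side0.npz")
k1=tri(ray(c,284.5,272),ray(s,275.6,135.5));k2=tri(ray(c,353.5,188),ray(s,287.7,186.3))
print(k1,k2)
for n,C in(("scene",c),("side",s)):
    P=cloud(C);hsv=cv2.cvtColor(C["image"],cv2.COLOR_BGR2HSV)
    box=(P[...,0]>.3)&(P[...,0]<.62)&(P[...,1]>.15)&(P[...,1]<.45)
    w=box&(hsv[...,0]>8)&(hsv[...,0]<28)&(hsv[...,1]>80)&(P[...,2]>.05)&(P[...,2]<.12)
    z=P[w][:,2];print(n,w.sum(),np.percentile(z,[5,25,50,75,95]).round(3))
    zt=np.percentile(z,60);t=w&(abs(P[...,2]-zt)<.004)
    print(cv2.minAreaRect(P[t][:,:2].astype(np.float32)*1000))
    for y0,y1,x in((.15,.45,0),(-.08,.15,0)):
      b=(P[...,0]>.3)&(P[...,0]<.62)&(P[...,1]>y0)&(P[...,1]<y1)&(P[...,2]>.006)&(P[...,2]<.06)
      print("base",cv2.minAreaRect(P[b][:,:2].astype(np.float32)*1000), P[b].mean(0))
E
```

```text
(array([0.43190389, 0.33841599, 0.1008954 ]), [np.float64(0.0002115087220068895), np.float64(0.00021150872200688108)]) (array([0.4297177 , 0.10187791, 0.10215213]), [np.float64(0.00014113328286043692), np.float64(0.0001411332828605128)])
scene 2612 [0.061 0.068 0.069 0.07  0.072]
((448.26458740234375, 244.76187133789062), (117.71265411376953, 97.93500518798828), 85.86934661865234)
base ((446.0297546386719, 266.46649169921875), (172.2762908935547, 119.97635650634766), 85.92337036132812) [0.42870226 0.29732414 0.02428236]
base ((478.9801940917969, 22.191421508789062), (187.83865356445312, 240.92144775390625), 47.33722686767578) [0.47594077 0.04824146 0.03004538]
side 1338 [0.057 0.067 0.068 0.068 0.099]
((449.0301513671875, 242.01426696777344), (121.17935943603516, 97.70140838623047), 86.00341033935547)
base ((446.18267822265625, 258.8015441894531), (167.09169006347656, 119.49112701416016), 86.19146728515625) [0.43483697 0.20208992 0.02749596]
base ((469.8097839355469, 12.053977966308594), (120.17594146728516, 213.9932403564453), 12.687033653259277) [ 0.46742332 -0.01296836  0.0311666 ]
```

```bash
cat >> h.py <<'E'
yaw=np.deg2rad(-4.0); Rz=R.from_euler("z",yaw).as_matrix()
O=np.array([.43190,.33842,.0])-Rz@np.array([-.0196,.092,0])
def W(x,y,z): return O+Rz@np.array([x,y,z])
def knob(q): return np.array([.032+.09*np.sin(q-.611),.092,.026+.09*np.cos(q-.611)])
def ori(sgn=1,t=20):
    t=np.deg2rad(t);X=np.array([0,-np.sin(t),-np.cos(t)]);Y=np.array([sgn,0,0.]);Z=np.cross(X,Y)
    return R.from_matrix(Rz@np.stack([X,Y,Z],1)).as_rotvec()
E
python3 - <<'E'
from h import *
from cell import inverse_kinematics as ik, manip
print(R.from_rotvec(manip.state()["tcp_rot"]).as_matrix().round(2),O)
for sg in(1,-1):
  for q in(0,.6,1.25,1.57):
    k=knob(q);p=W(k[0]-.045,k[1],k[2]-.01);print(sg,q,p.round(3),ik(p,ori(sg)))
  print(ik(W(-.07,.1,.35),ori(sg)))
for n in("scene0.npz","side0.npz"):
  P=cloud(load(n)).reshape(-1,3);P=P[(P[:,0]>.25)&(P[:,0]<1.1)&(P[:,2]<.7)&(P[:,2]>.02)]
  r=np.hypot(P[:,0],P[:,1])
  for a in(.4,.5,.6,.7,.8): 
    m=(r>a)&(r<a+.1)&(P[:,1]<.45)&(P[:,1]>-.9)
    for y in np.arange(-.9,.4,.2):
      mm=m&(P[:,1]>y)&(P[:,1]<y+.2)
      if mm.sum()>20: print(n,a,y.round(1),np.percentile(P[mm][:,2],99).round(2),end=" | ")
    print()
E
```

```text
[[-0.    0.43 -0.9 ]
 [ 0.   -0.9  -0.43]
 [-1.   -0.   -0.  ]] [0.44503466 0.24527688 0.        ]
1 0 [0.387 0.342 0.09 ] [ 0.81743645  0.28954437  1.90756251 -0.23139078  1.2281707   0.99648987]
1 0.6 [0.437 0.338 0.106] [ 0.75571125  0.32380149  1.82695897 -0.24600181  1.26117865  0.93278487]
1 1.25 [0.492 0.334 0.088] [ 0.69600725  0.40483717  1.75222325 -0.2634783   1.24252181  0.88366731]
1 1.57 [0.512 0.333 0.068] [ 0.67582265  0.45084755  1.72928296 -0.2712853   1.21586397  0.87305811]
[ 0.8326133   0.09513356  1.63592012 -0.21502209  1.6860918   0.90732508]
-1 0 [0.387 0.342 0.09 ] [ 0.81743645  0.28954437  1.90756251 -0.23139078  1.2281707  -2.14510278]
-1 0.6 [0.437 0.338 0.106] [ 0.75571125  0.32380149  1.82695897 -0.24600181  1.26117865 -2.20880778]
-1 1.25 [0.492 0.334 0.088] [ 0.69600725  0.40483717  1.75222325 -0.2634783   1.24252181 -2.25792534]
-1 1.57 [0.512 0.333 0.068] [ 0.67582265  0.45084755  1.72928296 -0.2712853   1.21586397 -2.26853455]
[ 0.8326133   0.09513356  1.63592012 -0.21502209  1.6860918  -2.23426757]
scene0.npz 0.4 -0.1 0.07 | scene0.npz 0.4 0.1 0.1
[... 229 characters left out ...]
z 0.6 0.3 0.04 | 
scene0.npz 0.7 -0.5 0.15 | scene0.npz 0.7 -0.3 0.31 | scene0.npz 0.7 -0.1 0.35 | 
scene0.npz 0.8 -0.5 0.17 | scene0.npz 0.8 -0.3 0.15 | scene0.npz 0.8 -0.1 0.07 | scene0.npz 0.8 0.1 0.06 | scene0.npz 0.8 0.3 0.06 | 
side0.npz 0.4 -0.1 0.11 | side0.npz 0.4 0.1 0.12 | 
side0.npz 0.5 -0.3 0.07 | side0.npz 0.5 -0.1 0.07 | side0.npz 0.5 0.1 0.12 | side0.npz 0.5 0.3 0.11 | 
side0.npz 0.6 -0.7 0.53 | side0.npz 0.6 -0.5 0.07 | side0.npz 0.6 -0.3 0.15 | side0.npz 0.6 -0.1 0.29 | 
side0.npz 0.7 -0.5 0.15 | side0.npz 0.7 -0.3 0.33 | side0.npz 0.7 -0.1 0.38 | 
side0.npz 0.8 -0.5 0.16 | side0.npz 0.8 -0.3 0.35 | side0.npz 0.8 -0.1 0.07 | side0.npz 0.8 0.1 0.05 | side0.npz 0.8 0.3 0.06 |
```

```bash
python3 - <<'E'
from h import *
from cell import inverse_kinematics as ik, manip, cams
s=manip.state();p=s["tool_pos"]
manip.set_gripper(0,60)
manip.move_pose([.235,-.485,.45],s["tcp_rot"])
manip.move_pose(W(-.08,.1,.36),ori())
manip.move_linear(W(-.075,.093,.16),rate=.2)
s=manip.state();print(s["clock"],s["tool_pos"],s["gripper_width"],s["contact_force"])
c=cams.capture("wrist");cv2.imwrite("pics/wr1.png",c["image"])
for n in("scene","side"):
  c=cams.capture(n);cv2.imwrite(f"pics/{n}1.png",c["image"][100:330,180:480] if n=="scene" else c["image"][70:300,140:440])
E
```

```text
6.55 [0.37736375 0.3439003  0.16111285] 0.0002583230433761692 [ 0.12096966 -0.49703299 -0.64769448]
```

View pics/wr1.png

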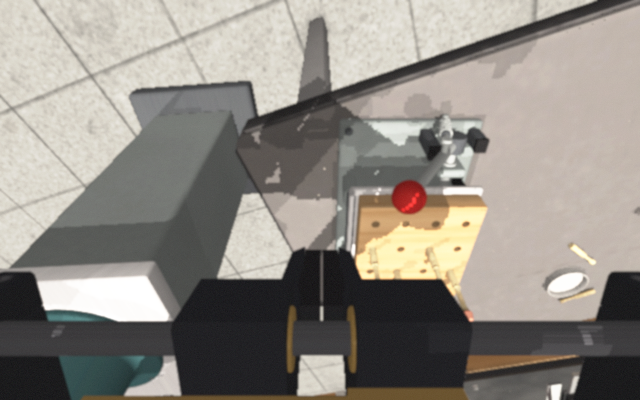

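View pics/scene1.png

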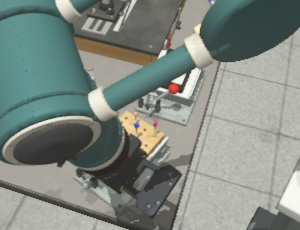

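```bash
python3 - <<'E'
from h import *
from cell import manip, cams
k=knob(0);manip.move_linear(W(-.075,.089,k[2]-.010),rate=.12)
for q in(0,.25,.5,.75,.95,1.1,1.2):
    k=knob(q);manip.move_linear(W(k[0]-.0285,.089,k[2]-.010+.004*q),rate=.06)
    s=manip.state();f=Rz.T@s["contact_force"]
    print(q,round(s["clock"],2),(Rz.T@(s["tool_pos"]-O)).round(4),f.round(1))
for n in("scene","side","wrist"):
  c=cams.capture(n);cv2.imwrite(f"pics/{n}2.png",c["image"])
E
```

```text
0 8.03 [-0.0479  0.0889  0.0896] [-0.  -0.8  0.1]
0.25 8.57 [-0.0297  0.0886  0.1017] [-7.5 -0.3  3.1]
0.5 9.09 [-0.0064  0.0894  0.1081] [-3.2  0.9  3.1]
0.75 9.62 [0.0163 0.0888 0.1078] [-0.5  0.6  0.9]
0.95 10.07 [0.034  0.0888 0.1044] [ 0.2  0.1 -0.7]
1.1 10.44 [0.0461 0.0888 0.0996] [ 0.4 -0.4 -0.3]
1.2 10.74 [0.0537 0.0889 0.0953] [-0.1 -1.3  0.4]
```

View pics/wrist2.png

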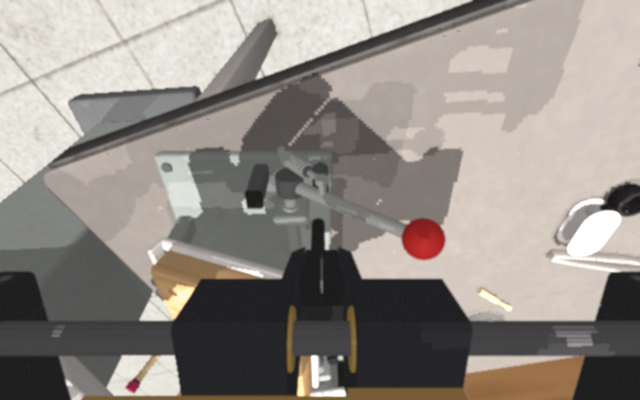

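View pics/side2.png

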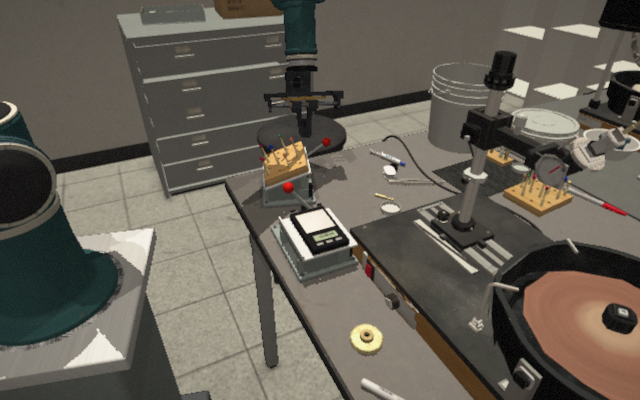

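The wrist view shows the lever thrown over to +x, with the knob at (423,239) clear of the fingers. The side view shows the rack tilted, with its knob at (326,142), and the scale stand still flat. I'll retreat and measure.

```bash
python3 - <<'E'
from h import *
from cell import manip, cams
k=Rz.T@(manip.state()["tool_pos"]-O)
manip.move_linear(W(k[0]-.005,k[1]+.02,k[2]+.06),rate=.12)
manip.move_linear(W(-.05,.13,.36),rate=.2)
manip.move_pose(np.array([.25,.44,.42]),ori())
s=manip.state();print(s["clock"],s["contact_force"].round(1))
ce={}
for n in("scene","side"):
  c=cams.capture(n);cv2.imwrite(f"pics/{n}3.png",c["image"]);np.savez(n+"3.npz",**c)
  im=c["image"].astype(int);m=((im[...,2]>140)&(im[...,1]<70)&(im[...,0]<70)).astype(np.uint8)
  kk,l,st,cc=cv2.connectedComponentsWithStats(m);P=cloud(c)
  for i in range(1,kk):
    if st[i,4]>15: print(n,cc[i],st[i,4],(Rz.T@(np.median(P[l==i],0)-O)).round(3))
  hsv=cv2.cvtColor(c["image"],cv2.COLOR_BGR2HSV);Q=(P-O)@Rz
  w=(abs(Q[...,0])<.08)&(abs(Q[...,1])<.055)&(Q[...,2]>.05)&(Q[...,2]<.13)&(hsv[...,0]>8)&(hsv[...,0]<28)&(hsv[...,1]>80)
  q=Q[w]
  if len(q)>50:
    for _ in range(8):
      A=np.c_[q[:,:2],np.ones(len(q))];co=np.linalg.lstsq(A,q[:,2],rcond=None)[0];r=abs(A@co-q[:,2]);q=q[r<max(.003,np.percentile(r,85))] if r.max()>.003 else q
    print("tilt",np.arctan(co[0]),np.arctan(co[1]),len(q))
E
```

```text
13.6 [-0.7 -0.   0.2]
scene [235.25806452 244.38709677] 31 [0.099 0.098 0.082]
side [326.03571429 139.42857143] 28 [0.106 0.087 0.084]
side [287.50943396 185.16981132] 53 [-0.005 -0.148  0.106]
side [613.50666667 208.08      ] 75 [ 0.711 -0.175  0.009]
tilt 0.3383536152225427 -0.0017960526550841092 752
```

```bash
sleep 0
```

```text
(no output)
```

View pics/scene3.png

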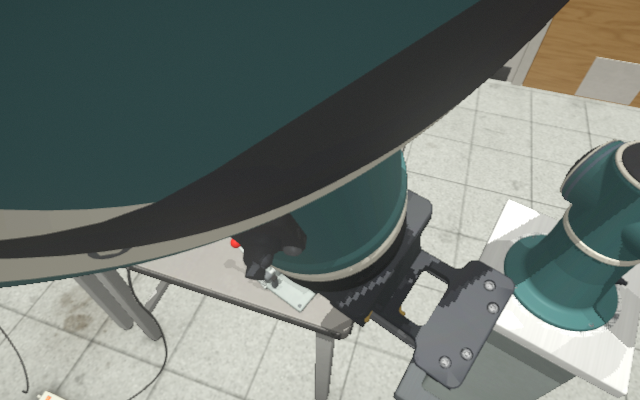

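View pics/side3.png

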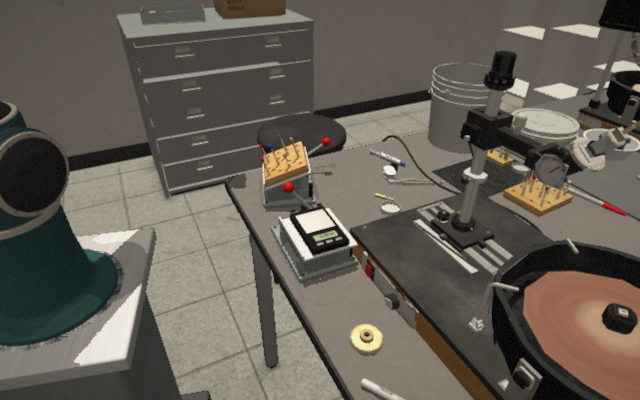

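The side view shows the rack tilted, with its knob at (326,139). The scale knob is still at (287,185) and its deck is flat. The arm mostly blocks the scene view. The fitted tilt is 0.338 rad and the knob sits at about (0.106, 0.087, 0.084) in the stand frame, both matching the locked state. The arm is clear, so I'm handing in.

```bash
python3 -c "
from cell import manip,order
print(manip.state()['contact_force']);print(order.close_job())"
```

```text
[ 0.68444168  0.33050465 -0.1817523 ]
the job is handed in; nothing more can be done
None
```

The rack stand is propped and locked on its leg, and the scale stand is still folded flat. I pushed the rack lever's knob over centre with the shut fingers; the force reading after each step was at most about 8 N. The lever then snapped to its stop on its own. I moved the arm clear and handed the job in at about 14 s.

**Rack stand:** the last side view put the knob's visible surface at about (106, 87, 84) mm in the stand frame. The locked knob centre should be at (106, 92, 78) mm. The maple block's fitted tilt was 0.338 rad, against 0.34 expected.

**Scale stand:** its knob was at the same pixel as at the start, and its deck was flat.

**Robot:** the contact force was about 0 N, with nothing touched.

**Limits of the checks:** the arm mostly blocked the final scene camera view. The tilt and the scale stand were therefore confirmed from the side camera alone. The scene camera did catch part of the rack knob, at about (99, 98, 82) mm, which roughly agrees.

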